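# Add three finished cards to the green tally counter

### The job

Three more cards with the green tree are finished. Add them to the green desk counter: press its lever all the way down and let it come all the way up again, exactly three times, so that the dial's pointer ends three marks further on. Leave the pink counter's lever alone.

Things in the scene. Friction and masses are not known exactly. Their poses are not given: they have to be found in the camera images.
- green_pad (a point): Top centre of the press pad (36 mm long, 40 wide, 10 thick) on the lever of the green counter, a fixed green box 120 x 100 x 65 mm with a dial on top (to 80 mm). The lever juts from its front; the pad centre is 75 mm clear of the box. Lever up: 77 mm above the table, x axis level, from pad to box, z up. Fully down: 30 mm straight below. The pad leans 10 degrees at either end.
- green_lever (a joint): Green lever angle, rad: 0 fully up (springs back in about 0.2 s when let go), 0.36 at its stop, fully down. Pressing the pad takes about 3 N at first, 6 to 8 N near the bottom. A ratchet counts one step per full stroke: it advances in the later part of the way down and catches anew only once the lever has come fully up. A short stroke may count only in part.
- green_dial (a joint): Angle of the green counter's dial, rad: black disc, white pointer, under a clear cover. Starts within 0.1 of 0 (pointer at the larger red mark, on the side away from the lever); grows clockwise from above. Eight marks 0.785 apart; each full stroke takes the pointer to the next (0.785, 1.571, 2.356). It does not turn back.
- pink_lever (a joint): Lever angle of the pink counter, alike in all but colour: 0 up, 0.36 fully down. Not to be pressed. It stands on the other side of the table's middle line, box centres at least 260 mm apart; which side is which varies.

How it is judged:
On the way, in this order (a step that is already met when the one before it is completed fails the run):
1. the first card is counted (dial past 0.6 rad) (value of joint green_dial above 0.6 rad).
2. the lever has come up again after the first stroke (value of joint green_lever below 0.06 rad).
3. the second card is counted (dial past 1.35 rad) (value of joint green_dial above 1.35 rad).
4. the lever has come up again after the second stroke (value of joint green_lever below 0.06 rad).
5. the third card is counted (dial past 2.1 rad) (value of joint green_dial above 2.1 rad).
At the end, for the whole second after the job is handed in: The green dial stands three marks on (2.356 rad, within 0.25 rad), the green lever is fully up again (below 0.06 rad) and the pink lever is up (below 0.06 rad) (value of joint green_dial between 2.1 and 2.61 rad and value of joint each of green_lever, pink_lever below 0.06 rad); the robot touches nothing.
It fails at once if a fourth stroke is counted on the green dial (past 2.75 rad) (value of joint green_dial above 2.75 rad).
It fails at once if the pink counter's lever is pressed (past 0.12 rad) (value of joint pink_lever above 0.12 rad).
It also fails if it takes over 35 s, if anything falls off the work surface, if the arm or the gripper's body presses on something with over 40 N, if the wrist force passes 120 N, or if a joint passes its speed limit or range.

### The arm

A 6-joint arm with a two-finger parallel gripper is mounted at the origin on the work surface. World frame = base frame: x ahead of the robot, y to its left, z up, the work surface at z = 0. Lengths are in m, angles in rad, forces in N, time in s.
With the tool pointing down it reaches from about 0.35 to 1 m from the base axis. Payload 7.1 kg.
Tool frame: the origin (TCP) lies between the finger pads; the fingertips stand 22 mm ahead of it and the grasp point (between the pads) lies 3 mm ahead of it; x points along the fingers, y is the direction in which the jaws open and shut, and the axes are right-handed (so a half turn about x gives the same grasp; the last joint's range is limited). The gripper opens to 85 mm and grips with 20 to 120 N. Pads are 22 mm wide; open, the fingers measure 114 mm over their backs; the gripper's body (76 mm by 85 mm) begins 54 mm behind the grasp point. The pads swing forward as they close: fully open they stand 13 mm farther back than shut.
Start: joints at [-1.338, 0.423, 1.63, -0, 1.089, -0.019], TCP at [0.156, -0.605, 0.253] pointing down, gripper open.
Joint ranges: [-3, 3], [-0.9, 2.11], [0.09, 2.58], [-1.31, 4.45], [0.11, 2.69], [-2.54, 2.54]. Speed limits (rad/s): [2.39, 2.39, 3.01, 3.14, 3.14, 3.14].

### API

Orientations are given as a rotation vector (axis times angle).
In Python, from rig import manip gives the robot as it stands. The module is installed in compiled form; this text tells all that it offers. Calls block until the motion is done:
- manip.move_to(position, orientation): joint-space move of the TCP to a pose.
- manip.servo_line(position, orientation=None, rate=0.15): straight line of the TCP; orientation=None keeps the orientation; rate is the mean speed in m/s.
- manip.set_joints(angles): joint-space move.
- manip.command_gripper(opening, f_grip=None): finger opening in m; f_grip is the grip in N (None keeps the last); returns when the fingers have stopped.
- manip.hold(seconds).
- manip.solve_ik(position, orientation): joint angles nearest the present ones, or None.
- manip.camera(name): name is "scene" or "top" or "wrist"; returns a dict with "image" (384x512x3 uint8, red, green, blue), "fx", "fy", "cx", "cy" (pixels), "cam_to_world" (4x4, takes a point from camera to world coordinates); the wrist camera has in their place "mount" (4x4, takes a point from camera to tool coordinates, whose origin is the TCP and whose axes are the tool frame's). Camera axes: x right, y down, z forward; pixel columns grow to the right and rows downward; lengths in m; the calibration is good to about 2 mm. The wrist camera is an equidistant fisheye: a pixel r from the principal point sees the ray r / f radians off the axis. A picture is of the moment at which its call begins: read the wrist's pose just before it. There is no depth.
A pose or a line that the arm cannot do raises manip.IKError and nothing moves.
- manip.sign_off(): hands the job in, once; it reports no verdict.
Readings, each from a call of its own:
- manip.get_time(): time.
- manip.get_joint_positions(): joint angles.
- manip.get_joint_vel(): joint speeds.
- manip.get_tau(): joint torques, N m.
- manip.get_position(): TCP position.
- manip.get_ee_rot(): TCP orientation.
- manip.get_contact_force(): force on the tool from outside, world axes, zero at the start.
- manip.get_torque(): the same for the moment, N m.
- manip.get_width(): finger opening in m.
Only numpy, scipy, OpenCV 4.12 (cv2) and the standard library are available. Lean on these libraries where they do the work, as an engineer would, in place of code of your own. Each camera call takes 0.05 s, during which the arm holds its last target.

## Working session

There is one attempt and no reset: what is moved stays moved. The work goes in short steps, each a Python script; the robot and the scene stay as the last script left them, time stands still between calls to the robot, and variables do not carry over. Pictures are saved under pics/ and viewed, and the job is handed in when it is done.

```bash
mkdir -p pics; python3 - <<'E'
from rig import manip
import cv2, numpy as np
for n in ["scene","top"]:
    c=manip.camera(n); cv2.imwrite(f"pics/{n}0.png",c["image"][:,:,::-1])
    np.savez(f"{n}0.npz",**c)
    print(n,c["fx"],c["fy"],c["cx"],c["cy"]);print(np.round(c["cam_to_world"],3))
print(manip.get_ee_rot(),manip.get_time(),manip.get_width())
E
```

```text
scene 459.32293283312333 459.32293283312333 250.84925821587487 191.21578715001354
[[-0.371  0.626 -0.686  1.263]
 [ 0.928  0.246 -0.279  0.235]
 [-0.006 -0.74  -0.673  0.76 ]
 [ 0.     0.     0.     1.   ]]
top 449.37632712708626 449.37632712708626 254.46376319188968 189.48608448299416
[[ 0.125 -0.971  0.202  0.417]
 [-0.992 -0.122  0.026 -0.044]
 [-0.    -0.203 -0.979  0.954]
 [ 0.     0.     0.     1.   ]]
[ 2.08779099  0.26573602 -2.08811063] 0.1 0.08546214174993201
```

View pics/scene0.png

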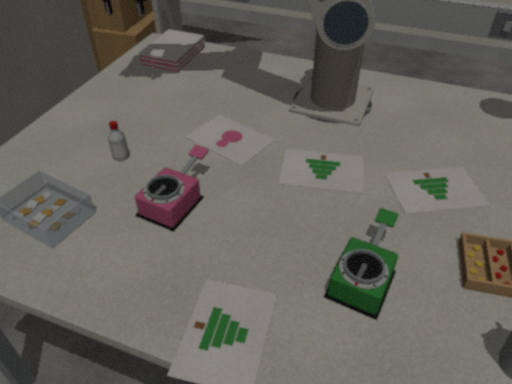

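View pics/top0.png

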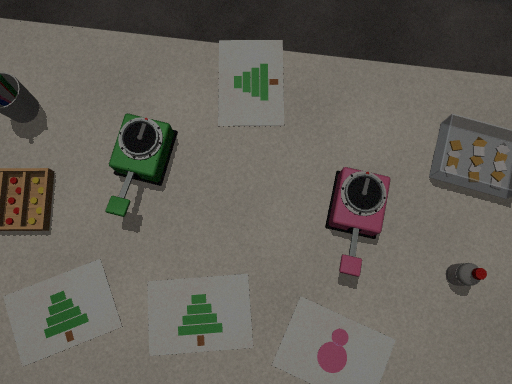

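The scene view shows the green counter's box near pixel (363,270) with its pad at (386,217). In the top view the box is near (142,147) and the pad at (118,206). The pink counter is well away, and both pads face the robot. Next I'll triangulate the pad.

```bash
cat > h.py <<'E'
import cv2, numpy as np
def load(n): return dict(np.load(n+".npz"))
def ray(c,u,v):
    T=c["cam_to_world"]; d=T[:3,:3]@np.array([(u-c["cx"])/c["fx"],(v-c["cy"])/c["fy"],1.]); return T[:3,3],d/np.linalg.norm(d)
def plane(c,u,v,z):
    o,d=ray(c,u,v); return o+d*(z-o[2])/d[2]
def tri(rs):
    A=sum(np.eye(3)-np.outer(d,d) for o,d in rs); b=sum((np.eye(3)-np.outer(d,d))@o for o,d in rs)
    p=np.linalg.solve(A,b); return p,[np.linalg.norm((np.eye(3)-np.outer(d,d))@(p-o)) for o,d in rs]
def green(img):
    hsv=cv2.cvtColor(img,cv2.COLOR_RGB2HSV); return cv2.inRange(hsv,(50,120,30),(75,255,255))
E
python3 - <<'E'
from h import *
S={}
for n in ["scene","top"]:
    c=load(n+"0"); m=green(c["image"])
    k,l,st,ce=cv2.connectedComponentsWithStats(m)
    for i in range(1,k):
        if st[i,4]>60: print(n,i,st[i],ce[i].round(1))
    S[n]=(c,m,l)
    roi={"scene":(320,200,90,120),"top":(95,100,90,120)}[n]
    x,y,w,h=roi
    cr=cv2.resize(c["image"][y:y+h,x:x+w],None,fx=5,fy=5,interpolation=cv2.INTER_CUBIC)
    cv2.imwrite(f"pics/{n}_crop.png",cr[:,:,::-1])
E
python3 -c "
import cv2,numpy as np
a=cv2.imread('pics/scene_crop.png');b=cv2.imread('pics/top_crop.png')
cv2.imwrite('pics/crops.png',cv2.resize(np.hstack([a,b]),(800,533)))"
```

```text
scene 1 [307 160  32  14 180] [322.1 166. ]
scene 3 [415 178  31   5  78] [430.5 180.5]
scene 4 [422 183  24   5  76] [433.7 185.5]
scene 7 [377 209  20  17 216] [386.5 216.9]
scene 8 [ 327  239   70   76 1736] [361.1 282.8]
scene 9 [200 308  21  41 282] [210.1 328.4]
scene 10 [213 315  16  31 221] [220.5 330.3]
scene 11 [225 322  13  22 155] [231.  332.5]
scene 12 [237 329  10  13  84] [241.6 334.8]
top 1 [261  64   7  36 239] [263.8  81.5]
top 2 [252  68   7  28 190] [254.9  81.4]
top 3 [243  72   7  20 137] [246.   81.5]
top 5 [234  76   7  12  79] [237.   81.4]
top 11 [121 114  18  14  78] [127.8 118.2]
top 12 [ 109  120   61   61 1013] [138.7 158.6]
top 32 [106 196  24  21 332] [117.4 205.6]
top 33 [ 50 291  16  13 116] [ 57.5 297.1]
top 34 [192 295  14   9 115] [198.4 298.6]
top 35 [ 48 299  25  16 201] [ 60.3 306.4]
top 36 [187 304  24  10 197] [198.7 308.6]
top 37 [ 46 306  35  21 288] [ 63.1 315.7]
top 38 [ 44 314  44  24 374] [ 65.9 325.2]
top 39 [183 314  34  11 281] [199.1 318.7]
top 40 [178 323  44  12 370] [199.7 328.8]
```

View pics/crops.png

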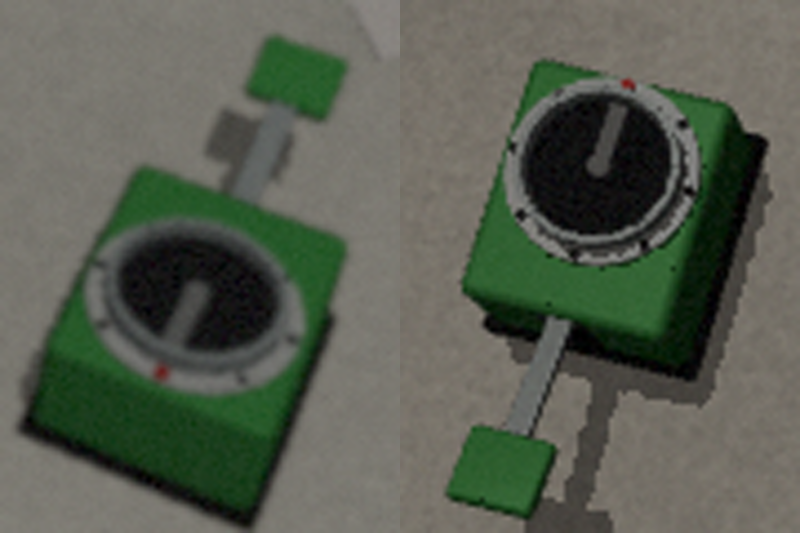

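The crops show the pointer at the red mark. The pad's top face and the box's top corners are clearly visible in both views. I'll triangulate the pad centre and get the heading from the pad edges and box edges.

```bash
python3 - <<'E'
from h import *
s,t=load("scene0"),load("top0")
k=800/90/2
def cs(x,y): return (320+x/k-.5+.5/5*0,200+y/k-.5)
def ct(x,y): return (95+(x-400)/k-.5,100+y/k-.5)
p,e=tri([ray(s,386.5,216.9),ray(t,117.4,205.6)]);print("pad mask centroid",p.round(4),np.round(e,4))
for n,c,box in (("s",s,(370,200,32,30)),("t",t,(98,190,40,32))):
    m=green(c["image"]);x,y,w,h=box;mm=np.zeros_like(m);mm[y:y+h,x:x+w]=m[y:y+h,x:x+w]
    cn=max(cv2.findContours(mm,cv2.RETR_EXTERNAL,cv2.CHAIN_APPROX_NONE)[0],key=cv2.contourArea)
    q=np.array([plane(c,*pt,.077)[:2] for pt in cn[:,0]],np.float32)
    r=cv2.minAreaRect(q);print(n,"pad rect",np.round(r[0],4),np.round(r[1],4),round(r[2],1))
# box top corners: A left-lever side.. scene (143,167)=top view (665,335)?; 
# scene: near-lever corners L(140,167), R(347,238); far corners (45,365) ,(275,440)
# top: lever side (465,287),(665,335); far (540,62),(735,105)
pairs=[((140,167),(665,335)),((347,238),(465,287)),((45,365),(735,105)),((275,440),(540,62))]
P=[]
for a,b in pairs:
    p,e=tri([ray(s,*cs(*a)),ray(t,*ct(*b))]);P.append(p);print(p.round(4),np.round(e,4))
P=np.array(P)
d=(P[2:].mean(0)-P[:2].mean(0));print("axis",d,np.degrees(np.arctan2(d[1],d[0])),"front mid",P[:2].mean(0))
w=P[1]-P[0];print("w",w,np.degrees(np.arctan2(w[1],w[0])))
m,e=tri([ray(s,*cs(162,373)),ray(t,*ct(628,84))]);print("red",m,e)
E
```

```text
pad mask centroid [0.5318 0.2446 0.0723] [0.0005 0.0005]
s pad rect [0.5375 0.2437] [0.0351 0.0381] 83.6
t pad rect [0.5309 0.2434] [0.0399 0.034 ] 83.1
[0.605  0.1865 0.0614] [0.0004 0.0004]
[0.6155 0.2809 0.064 ] [0.0002 0.0002]
[0.7221 0.1742 0.0527] [0.0003 0.0003]
[0.7294 0.2694 0.0589] [0.0012 0.0012]
axis [ 0.11551567 -0.01194643 -0.00690632] -5.904439686226818 front mid [0.61024326 0.2337275  0.06270885]
w [0.01042555 0.09437096 0.00262638] 83.6958644701917
red [0.72061212 0.22145983 0.06887643] [np.float64(0.00042219000409551003), np.float64(0.000422190004095477)]
```

The two views agree: the pad is at about (0.534, 0.244, 0.075), with a heading from pad to box of about -6.3°. The box's front edge minus 75 mm gives (0.536, 0.242), so the estimates match. I'll close the gripper, hover over the pad and check with the cameras.

```bash
python3 - <<'E'
from h import *
from rig import manip
from scipy.spatial.transform import Rotation as Ro
print(Ro.from_rotvec(manip.get_ee_rot()).as_matrix().round(2))
a=np.radians(-6.3); x=np.array([0,0,-1.]); best=None
q0=np.array(manip.get_joint_positions())
for s in (1,-1):
    y=s*np.array([-np.sin(a),np.cos(a),0]); R=np.c_[x,y,np.cross(x,y)]; rv=Ro.from_matrix(R).as_rotvec()
    q=manip.solve_ik([.534,.2435,.14],rv); print(s,q)
    if q is not None and (best is None or abs(q[5])<abs(best[1][5])): best=(rv,q)
rv=best[0]; np.save("rv.npy",rv)
manip.command_gripper(0.0,30)
manip.move_to([.534,.2435,.14],rv)
print(manip.get_time(),manip.get_position(),manip.get_contact_force(),manip.get_width())
for n in ["scene","top","wrist"]:
    c=manip.camera(n);np.savez(n+"1.npz",**c);cv2.imwrite(f"pics/{n}1.png",c["image"][:,:,::-1])
a=cv2.imread("pics/scene1.png")[140:330,250:500];b=cv2.imread("pics/top1.png")[80:270,40:290]
cv2.imwrite("pics/h1.png",cv2.resize(np.hstack([a,b]),None,fx=1.6,fy=1.6))
E
```

```text
[[-0.    0.25 -0.97]
 [ 0.   -0.97 -0.25]
 [-1.   -0.   -0.  ]]
1 [ 4.07548596e-01  5.18213149e-01  1.78728608e+00 -4.44089210e-16
  8.36093424e-01 -1.05329199e+00]
-1 [ 4.07548596e-01  5.18213149e-01  1.78728608e+00 -8.88178420e-16
  8.36093424e-01  2.08830067e+00]
4.1333 [0.53436587 0.24290126 0.14008279] [-0.13563461 -0.1189153   0.37689041] 0.00022504975538721706
```

View pics/h1.png

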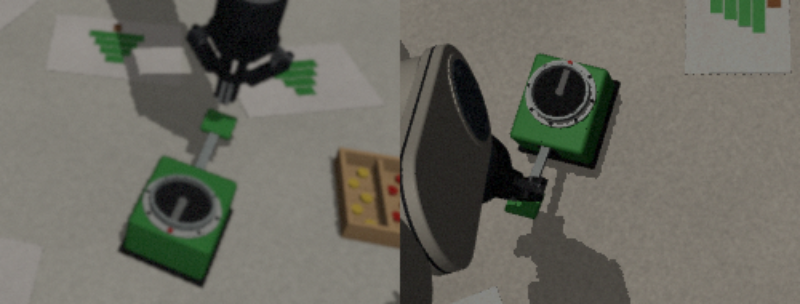

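View pics/wrist1.png

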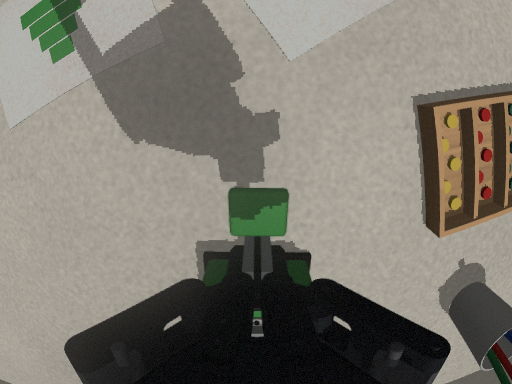

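The pad appears centred laterally in the wrist view, at about (258,212), straight ahead of the fingers. I'll cast that ray to the pad's plane as an independent check.

```bash
python3 - <<'E'
from h import *
from rig import manip
from scipy.spatial.transform import Rotation as Ro
c=load("wrist1"); m=green(c["image"]); m[:, :215]=0;m[:,300:]=0;m[:180]=0;m[238:]=0
cn=max(cv2.findContours(m,cv2.RETR_EXTERNAL,cv2.CHAIN_APPROX_NONE)[0],key=cv2.contourArea)
T=np.eye(4);T[:3,:3]=Ro.from_rotvec(manip.get_ee_rot()).as_matrix();T[:3,3]=manip.get_position();T=T@c["mount"]
def wr(u,v):
    a=np.array([(u-c["cx"])/c["fx"],(v-c["cy"])/c["fy"]]);r=np.linalg.norm(a)
    d=np.r_[a/r*np.sin(r),np.cos(r)];return T[:3,3],T[:3,:3]@d
M=cv2.moments(cn);u,v=M["m10"]/M["m00"],M["m01"]/M["m00"];print(u,v,cv2.boundingRect(cn))
o,d=wr(u,v);print("cam",o,"pad@.077",o+d*(.077-o[2])/d[2])
q=np.array([(o+wr(*p)[1]*(.077-o[2])/wr(*p)[1][2])[:2] for p in cn[:,0]],np.float32)
print(cv2.minAreaRect(q))
print(tri([(o,d),ray(load("top0"),117.4,205.6),ray(load("scene0"),386.5,216.9)]))
E
```

```text
266.3490196078431 230.50196078431372 (247, 217, 39, 19)
cam [0.45344895 0.25225036 0.25953866] pad@.077 [0.54156472 0.2487597  0.077     ]
((0.5382685661315918, 0.24887940287590027), (0.025831442326307297, 0.01346195675432682), 83.36236572265625)
(array([0.53612633, 0.24556884, 0.07751476]), [np.float64(0.005686511312884326), np.float64(0.005380909794316009), np.float64(0.0017692435436481482)])
```

```bash
python3 - <<'E'
from h import *
from rig import manip
from scipy.spatial.transform import Rotation as Ro
c=load("wrist1"); m=cv2.inRange(cv2.cvtColor(c["image"],cv2.COLOR_RGB2HSV),(45,70,15),(80,255,255)); m[:, :215]=0;m[:,300:]=0;m[:180]=0;m[245:]=0
cn=max(cv2.findContours(m,cv2.RETR_EXTERNAL,cv2.CHAIN_APPROX_NONE)[0],key=cv2.contourArea)
T=np.eye(4);T[:3,:3]=Ro.from_rotvec(manip.get_ee_rot()).as_matrix();T[:3,3]=manip.get_position();T=T@c["mount"]
def wr(u,v,z):
    a=np.array([(u-c["cx"])/c["fx"],(v-c["cy"])/c["fy"]]);r=np.linalg.norm(a)
    d=T[:3,:3]@np.r_[a/r*np.sin(r),np.cos(r)];o=T[:3,3];return o+d*(z-o[2])/d[2]
print(cv2.boundingRect(cn),c["cx"],c["cy"])
print(cv2.minAreaRect(np.array([wr(*p,.077)[:2] for p in cn[:,0]],np.float32)))
E
```

```text
(229, 188, 60, 49) 256.9876461475309 192.2687642221656
((0.5279760360717773, 0.24465277791023254), (0.03884239122271538, 0.03447800874710083), 83.63679504394531)
```

Three estimates put the pad centre at x = 0.528–0.537 and y = 0.244, with a heading of -6.4°. I'll use (0.533, 0.244). For the first stroke I'll step down under force watch until I reach the stop.

```bash
cat > stroke.py <<'E'
from rig import manip
import numpy as np
P=[.533,.244]
def fz(): return manip.get_contact_force()[2]
def down(zfast,zmin,fstop=16,step=.0015,log=True):
    manip.servo_line([*P,zfast],rate=.08)
    z=zfast; f=fz(); out=[(round(z,4),round(f,1))]
    while z>zmin and f<fstop:
        z-=step; manip.servo_line([*P,z],rate=.05); f=fz(); out.append((round(z,4),round(f,1)))
    if log: print(out)
    return z,f
E
python3 - <<'E'
from stroke import *
import cv2
manip.servo_line([*P,.106]); print(manip.get_time(),fz())
for z in (.1,.094,.088,.082,.077): manip.servo_line([*P,z],rate=.08); print(z,round(fz(),1))
z,f=down(.074,.060); print(manip.get_time(),manip.get_position())
for n in ["scene","top"]:
    c=manip.camera(n);cv2.imwrite(f"pics/{n}2.png",c["image"][:,:,::-1])
a=cv2.imread("pics/scene2.png")[180:330,300:450];b=cv2.imread("pics/top2.png")[90:240,90:240]
cv2.imwrite("pics/h2.png",cv2.resize(np.hstack([a,b]),None,fx=2.6,fy=2.6,interpolation=cv2.INTER_CUBIC))
E
```

```text
4.6583 0.7785697981414583
0.1 -0.5
0.094 3.9
0.088 3.5
0.082 5.5
0.077 4.5
[(0.074, np.float64(6.2)), (0.0725, np.float64(6.3)), (0.071, np.float64(7.0)), (0.0695, np.float64(10.7)), (0.068, np.float64(21.2))]
7.1583 [0.53346417 0.24423949 0.07017904]
```

View pics/h2.png

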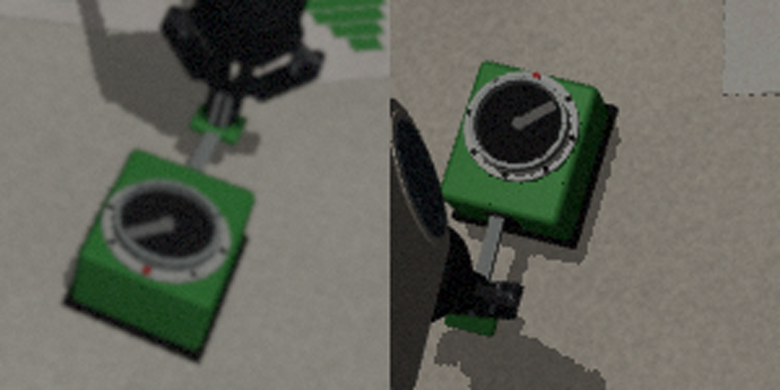

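The stop was reached: the force jumped to 21 N at TCP z ≈ 0.070. The dial's pointer has moved one mark clockwise in the top view and now points to the mark right of the red one. I'll release the lever fully and make the second stroke.

```bash
python3 - <<'E'
from stroke import *
import cv2
def crop(tag):
    c=manip.camera("top")["image"][90:240,90:240,::-1]; s=manip.camera("scene")["image"][180:330,300:450,::-1]
    return np.hstack([s,c])
manip.servo_line([*P,.112]); manip.hold(.5); print("up",fz(),manip.get_time()); A=crop(0)
z,f=down(.0725,.066); print(manip.get_time(),manip.get_position()); 
B=crop(1)
manip.servo_line([*P,.112]); manip.hold(.5); print("up",fz(),manip.get_time()); C=crop(2)
cv2.imwrite("pics/h3.png",cv2.resize(np.vstack([A,B,C]),None,fx=1.33,fy=1.33,interpolation=cv2.INTER_CUBIC))
E
```

```text
up -0.027054759622198638 8.2
[(0.0725, np.float64(6.3)), (0.071, np.float64(6.5)), (0.0695, np.float64(17.9))]
9.4417 [0.53297153 0.24446597 0.07020182]
up 0.4467087488968875 10.475
```

View pics/h3.png

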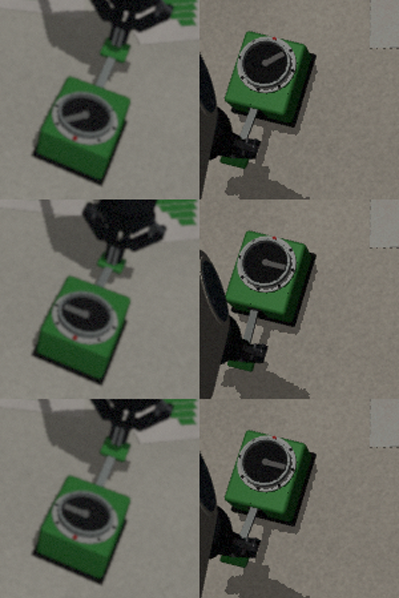

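The lever came up after the first stroke (top row). The second stroke put the pointer two marks on, about 90° from the red mark. The lever is up again in the bottom row, with the pad clear of the fingers and about 0 N. Now the third and last stroke, then I'll retreat.

```bash
python3 - <<'E'
from stroke import *
import cv2
z,f=down(.0725,.066); print(manip.get_time(),manip.get_position())
manip.servo_line([*P,.112]); manip.hold(.3)
manip.servo_line([*P,.2]); 
manip.set_joints(np.array(manip.get_joint_positions())+np.array([.45,0,0,0,0,0])); manip.hold(.3)
print(manip.get_time(),manip.get_contact_force(),manip.get_position())
t=manip.camera("top");s=manip.camera("scene");np.savez("top4.npz",**t);np.savez("scene4.npz",**s)
a=s["image"][180:330,300:450,::-1];b=t["image"][90:240,90:240,::-1]
cv2.imwrite("pics/h4.png",cv2.resize(np.hstack([a,b]),None,fx=2.6,fy=2.6,interpolation=cv2.INTER_CUBIC))
cv2.imwrite("pics/top4.png",t["image"][:,:,::-1])
E
```

```text
[(0.0725, np.float64(5.4)), (0.071, np.float64(6.9)), (0.0695, np.float64(17.8))]
11.7167 [0.53296765 0.24448044 0.07021502]
14.5083 [ 0.88784059 -0.14748894 -0.007245  ] [0.37427463 0.45048994 0.19944348]
```

View pics/h4.png

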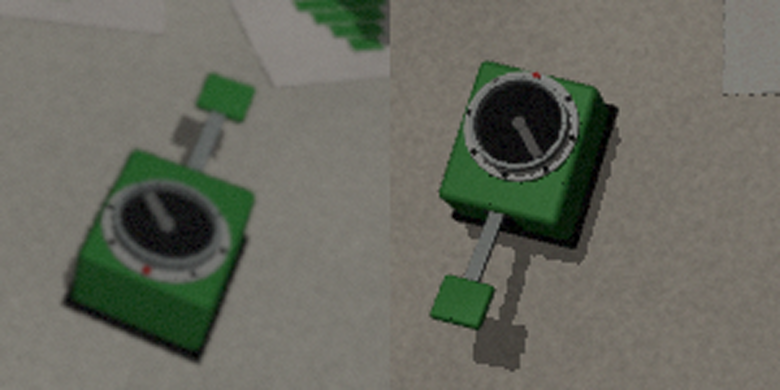

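View pics/top4.png

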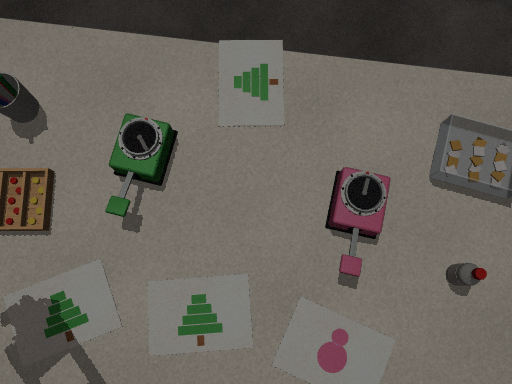

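The pointer now stands near the third mark, at about (540,160) in the enlarged top view. The green lever is up, and its pad is back at (118,206) as at the start. The pink counter is unchanged. I'll check the pointer angle with numbers before handing in.

```bash
python3 - <<'E'
from h import *
def ang(n):
    c=load(n); g=cv2.cvtColor(c["image"],cv2.COLOR_RGB2GRAY)
    x0,y0,w=119,117,44
    r=g[y0:y0+w,x0:x0+w]; hub=np.array([139.7,137.0])
    yy,xx=np.mgrid[y0:y0+w,x0:x0+w]; rad=np.hypot(xx-hub[0],yy-hub[1])
    m=(rad<15)&(r>75)
    q=np.array([plane(c,u,v,.075)[:2] for u,v in zip(xx[m],yy[m])]); h=plane(c,*hub,.075)[:2]
    d=(q[np.linalg.norm(q-h,axis=1)>.012]-h).mean(0)
    return np.arctan2(d[1],d[0]),m.sum()
a,b=ang("top0"),ang("top4");print(a,b,"turned cw",(a[0]-b[0])%(2*np.pi))
t0,t4=load("top0"),load("top4")
for nm,(x,y,w,h) in (("green",(100,185,40,40)),("pink",(335,250,35,35))):
    print(nm,"lever roi mean diff",np.abs(t0["image"][y:y+h,x:x+w].astype(int)-t4["image"][y:y+h,x:x+w]).mean())
from rig import manip
manip.sign_off(); print(manip.get_time())
E
```

```text
<stdin>:9: RuntimeWarning: Mean of empty slice.
  ret = um.true_divide(
Traceback (most recent call last):
ValueError: operands could not be broadcast together with shapes (0,) (2,)
```

My angle check failed because the brightness threshold was too high, and the script stopped before the hand-in. I'll fix the threshold and check before signing off.

```bash
python3 - <<'E'
from h import *
def ang(n):
    c=load(n); g=cv2.cvtColor(c["image"],cv2.COLOR_RGB2GRAY)
    x0,y0,w=119,117,44
    r=g[y0:y0+w,x0:x0+w]; hub=np.array([139.2,136.6])
    yy,xx=np.mgrid[y0:y0+w,x0:x0+w]; rad=np.hypot(xx-hub[0],yy-hub[1])
    m=(rad<14)&(r>50)
    q=np.array([plane(c,u,v,.075)[:2] for u,v in zip(xx[m],yy[m])]); h=plane(c,*hub,.075)[:2]
    d=(q[np.linalg.norm(q-h,axis=1)>.008]-h).mean(0)
    print(m.sum(),d, np.percentile(r[rad<14],[50,90,99]))
    return np.arctan2(d[1],d[0])
a,b=ang("top0"),ang("top4");print(a,b,"turned cw",(a-b)%(2*np.pi))
t0,t4=load("top0"),load("top4")
for nm,(x,y,w,h) in (("green",(100,185,40,40)),("pink",(335,250,35,35))):
    print(nm,np.abs(t0["image"][y:y+h,x:x+w].astype(int)-t4["image"][y:y+h,x:x+w]).mean())
E
```

```text
64 [ 0.018731   -0.00275262] [16.   56.3  73.83]
58 [-0.01502432 -0.0114173 ] [16. 45. 74.]
-0.14591074740336094 -2.4917719794402804 turned cw 2.3458612320369197
green 2.075625
pink 2.0035374149659866
```

The pointer has turned 2.35 rad clockwise, against a target of 2.356. Both levers look the same as at the start, with only noise-level differences.

```bash
python3 - <<'E'
from rig import manip
manip.sign_off(); print(manip.get_time())
E
```

```text
the job is handed in; nothing more can be done
the job is handed in; nothing more can be done
```

I pressed the green counter's lever exactly three times with the closed fingertips, then backed the arm clear and handed the job in at about 15 s of the 35 s allowed. Each stroke went down to its stop, with 18–21 N at TCP z ≈ 0.070 m, and the arm lifted fully clear after each one.

**Dial:** the last pictures showed the green pointer turned 2.35 rad clockwise from its start, against 2.356 wanted.

**Levers and contact:** in the top view both the green and pink levers looked the same as at the start. The arm was well away from everything, with under 1 N on the force reading.

**Disagreements:**
- The camera estimates of the pad's position along x differed by up to 9 mm (0.528–0.537 m). I pressed at 0.533 m, well within the 36 mm pad.
- The first two-view height for the pad came out at 72 mm against the stated 77 mm. First contact fell between TCP heights of 100 and 94 mm, which fits a pad at 72–78 mm.
- My first pointer-angle check failed on a bad brightness threshold. I corrected it and reran it before handing in.

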